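Raise a bottle on a cam lift stage and hold it up

ROBOT

A 7-joint arm with a two-finger parallel gripper is mounted at the origin on a cart in front of the work surface, level with it; the furniture and walls round the work are solid. World frame = base frame: x ahead of the robot, y to its left, z up, the work surface at z = 0. Lengths are in m, angles in rad, forces in N, time in s.
With the tool pointing down it reaches from about 0.425 to 0.825 m from the base axis. Payload 3.6 kg.
Tool frame: the origin (TCP) lies where the fingers leave the gripper's body, on its centre line; the fingertips stand 73 mm ahead of it and the grasp point (between the pads) lies 54 mm ahead of it; x points along the fingers, y is the direction in which the jaws open and shut, and the axes are right-handed (so a half turn about x gives the same grasp; the last joint's range is limited). The gripper opens to 85 mm and grips with 20 to 120 N. Pads are 22 mm wide; open, the fingers measure 114 mm over their backs; the gripper's body (76 mm by 85 mm) begins 54 mm behind the grasp point. The pads swing forward as they close: fully open they stand 13 mm farther back than shut.
Start: joints at [1.278, 0.615, -0.013, 1.423, 0.008, 1.103, -0.04], TCP at [0.171, -0.627, 0.304] pointing down, gripper open.
Joint ranges: [-3.12, 3.12], [-0.3, 2.06], [-1.34, 1.32], [0.26, 2.42], [-1.36, 4.5], [0.01, 1.98], [-2.84, 2.84]. Speed limits (rad/s): [2.79, 2.79, 3.14, 3.14, 3.14, 3.14, 3.14].

INTERFACE

Orientations are given as a unit quaternion [x, y, z, w].
In Python, from station import arm, snapshot, camera_info, ticket gives the robot as it stands. Calls block until the motion is done:
- arm.movep(position, orientation): joint-space move of the TCP to a pose.
- arm.line_to(position, velocity=0.15, ori=None): straight line of the TCP; ori=None keeps the orientation; velocity is the mean speed in m/s.
- arm.move_j(angles): joint-space move.
- arm.move_gripper(opening, effort=None): opening from 0.0 (shut) to 1.0 (fully open); effort is the grip in N (None keeps the last); returns when the fingers have stopped.
- arm.pause(seconds).
- arm.ik(position, orientation): joint angles nearest the present ones, or None.
- snapshot(name): name is "scene" or "side" or "wrist"; returns the picture (480x640x3 uint8, blue, green, red); there is no depth.
- camera_info(name): a dict with "fx", "fy", "cx", "cy" (pixels), "R" (3x3) and "t" (3): a world point X has camera coordinates R X + t; the wrist camera has in their place "T_tool_cam" (4x4, takes a point from camera to tool coordinates, whose origin is the TCP and whose axes are the tool frame's). Camera axes: x right, y down, z forward; pixel columns grow to the right and rows downward; lengths in m; the calibration is good to about 2 mm. A picture is of the moment at which its call begins: read the wrist's pose just before it. camera_info takes no time and is no camera call.
A pose or a line that the arm cannot do raises arm.MotionError and nothing moves.
- ticket.finish_job(): hands the job in, once; it reports no verdict.
Readings, each from a call of its own:
- arm.read_time(): time.
- arm.read_joint_positions(): joint angles.
- arm.read_dq(): joint speeds.
- arm.read_effort(): joint torques, N m.
- arm.read_tool_pos(): TCP position.
- arm.read_eef_rot(): TCP orientation.
- arm.read_ft_force(): force on the tool from outside, world axes, zero at the start.
- arm.read_wrist_torque(): the same for the moment, N m.
- arm.read_opening(): opening from 0.0 (shut) to 1.0 (fully open).
Only numpy, scipy, OpenCV 4.12 (cv2) and the standard library are available. Lean on these libraries where they do the work, as an engineer would, in place of code of your own. Each camera call takes 0.05 s, during which the arm holds its last target.

TASK

Stand the small brown dropper bottle upright in the round dish on top of the lift stage and let go of it, while the stage is still down. Then take the lever by its black handle and turn it up until it stands straight up, where the cam lifts the stage highest, and keep holding it there: the lever springs back if released, so the program finishes while holding the handle. Leave the other things on the worktop where they are.

Things in the scene. Friction and masses are not known exactly. Their poses are not given: they have to be found in the camera images.
- small_bottle: small brown glass bottle with a white ribbed cap, round, 40 mm in diameter, 78 mm high, about 0.07 kg; origin at the centre of its underside, z up. (The other brown bottle, 66 mm wide and 138 mm high with a black cap, is not used.)
- cam_stage: bare metal lift stage, fixed to the worktop; base plate 130 x 110 x 14 mm, origin at the centre of its underside. Its x axis points from the robot's side to the back, its y axis to the left, z up; the lever is on its right (-y) side and points towards its front (-x) at rest. It stands turned about the vertical by up to 0.3 rad
- platform_top (a point): centre of the floor of the shallow round dish on top of the stage, where the bottle is to stand; dish 56 mm inside, 68 mm outside, its rim 6 mm above this floor. The floor is 110 mm above the worktop at rest and rises by 20.6 mm as the cam turns to its highest point
- cam_axis (a point): point on the cam shaft's axis midway along the stage, 70 mm above the worktop. The shaft runs along the stage's y axis; the lever turns about it
- lever (a joint): lever angle in rad: 0 at rest on its stop (lever pointing to the stage's -x, 15 degrees below level); grows as the handle rises and swings over towards +x; 1.83 when the lever stands straight up, the highest lift; past that the stage sinks again; stop at 2.6. A spring always drives it back to 0: about 3 N at the handle at rest, 4 N at the top
- handle: black revolving handle at the lever's end, a round bar 16 mm in diameter, 54 mm long (20 mm flange on the outer 5 mm), along the stage's y axis; origin at its middle, 95 mm from the shaft's axis and 84.5 mm to the -y side of point cam_axis. It spins freely on its pin, so a pinch from above, fingers before and behind it, serves all the way. 45 mm above the worktop at rest, 165 mm at the top
- platform (a joint): lift of the stage in m: 0 at rest, 0.0206 at the highest point
- large_bottle: large brown bottle, 66 mm in diameter, 138 mm high, bystander
- petri_a: petri dish, 61 mm in diameter, 15 mm high, bystander
- tweezers: steel tweezers lying flat, 136 x 16 x 9 mm, bystander
- jar: sample jar with screw lid, 59 mm in diameter, 65 mm high, bystander
- slide_box: slide box 68 x 96 x 34 mm, bystander
Things that resemble listed ones, but are neither listed nor needed, are in the scene too. What is shaped like the small_bottle but green or yellow is not meant.

How it is judged:
On the way:
1. the small bottle stands in the dish, let go, with the stage still down (distance between small_bottle and platform_top below 0.012 m and angle between small_bottle's own z axis and vertical below 0.1 rad and contact force between the fingers and small_bottle below 0.1 N and value of joint lever below 0.3 rad and linear speed of small_bottle below 0.02 m/s), for 0.3 s.
At the end, for the whole second after the job is handed in: The lever stands straight up within 0.15 rad (joint 1.68 to 1.98) with the stage lifted at least 19.5 mm, the fingers hold the handle (at least 1 N), and the small bottle stands still and upright (within 0.1 rad) in the dish, within 12 mm of its centre, not touched by the fingers (distance between small_bottle and platform_top below 0.012 m and angle between small_bottle's own z axis and vertical below 0.1 rad and contact force between the fingers and small_bottle below 0.1 N and value of joint lever between 1.68 and 1.98 rad and value of joint platform above 0.0195 m and contact force between the fingers and handle above 1 N and linear speed of small_bottle below 0.02 m/s); the arm keeps its last pose, push and grip.
It fails at once if the small bottle is tipped over (angle between small_bottle's own z axis and vertical above 0.8 rad).
It fails at once if another thing on the worktop is pushed away by more than 30 mm (distance of any of large_bottle, petri_a, tweezers, jar, slide_box from where it was at the start of the episode above 0.03 m).
It also fails if it takes over 53 s, if anything falls off the work surface, if the arm or the gripper's body presses on something with over 40 N, if the wrist force passes 120 N, or if a joint passes its speed limit or range.

## Working session

There is one attempt and no reset: what is moved stays moved. The work goes in short steps, each a Python script; the robot and the scene stay as the last script left them, time stands still between calls to the robot, and variables do not carry over. Pictures are saved under pics/ and viewed, and the job is handed in when it is done.

```bash
mkdir -p pics; ls; python3 - <<'E'
from station import arm, snapshot, camera_info
import cv2
print(arm.read_time(),arm.read_tool_pos(),arm.read_eef_rot())
for n in ["scene","side","wrist"]:
    cv2.imwrite(f"pics/{n}0.png",snapshot(n)); print(n,camera_info(n))
E
```

```text
pics
0.0 [ 0.17057785 -0.6266063   0.30273863] [-0.70073794 -0.09460029  0.70100348 -0.09279677]
scene {'fx': 562.8349877400468, 'fy': 562.8349877400468, 'cx': 313.55599980689607, 'cy': 244.94145447531469, 'R': array([[-0.70429764, -0.70978227,  0.01318992],
       [-0.56650569,  0.55073691, -0.61299278],
       [ 0.42782723, -0.43920153, -0.7899784 ]]), 't': array([0.354599  , 0.39917876, 1.03145505])}
side {'fx': 562.4634186386999, 'fy': 562.4634186386999, 'cx': 326.7631324951753, 'cy': 244.23455467530368, 'R': array([[-0.9799746 , -0.19893521, -0.00863559],
       [-0.11212491,  0.58713878, -0.80168326],
       [ 0.16455332, -0.78466097, -0.59768668]]), 't': array([0.53829808, 0.18036087, 1.1650502 ])}
wrist {'fx': 334.91621879948633, 'fy': 334.91621879948633, 'cx': 317.5609907833826, 'cy': 237.28962232296965, 'T_tool_cam': array([[ 3.72285729e-04, -2.63412820e-01,  9.64683133e-01,
        -6.91641365e-02],
       [ 9.99999915e-01, -7.34457166e-05, -4.05969823e-04,
         6.90507235e-04],
       [ 1.77789500e-04,  9.64683202e-01,  2.63412770e-01,
        -6.71521566e-02],
       [ 0.00000000e+00,  0.00000000e+00,  0.00000000e+00,
         1.00000000e+00]])}
```

View pics/scene0.png

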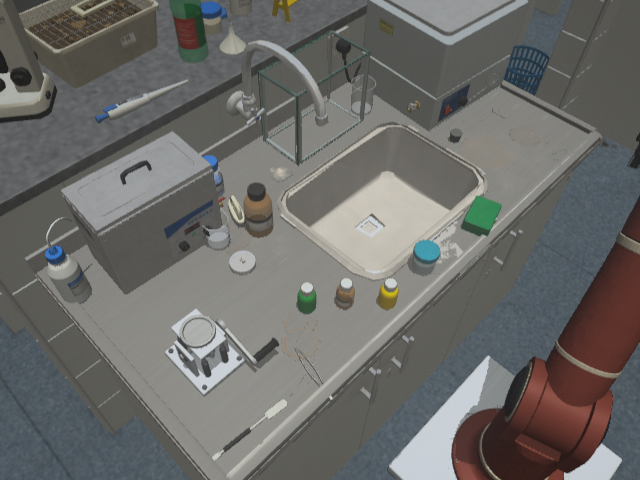

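View pics/side0.png

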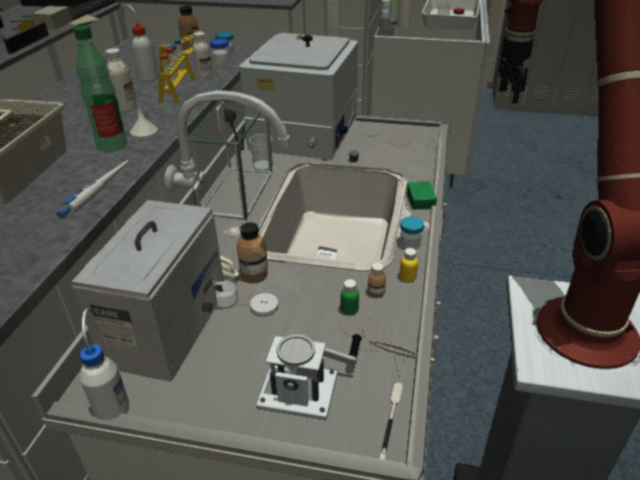

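View pics/wrist0.png

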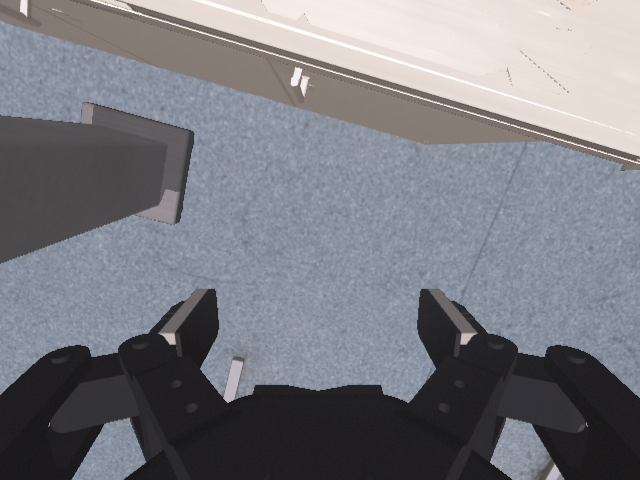

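The scene view has four candidates: a small brown bottle with a white cap at (345,292), a green one at (307,297), a yellow one at (389,291), and a large brown one with a black cap at (258,210). In the side view they sit at (376,279), (349,297), (409,265) and (252,250). By the description it is the small brown one, so I'll check it in a close crop along with the stage.

```bash
python3 - <<'E'
import cv2,numpy as np
s=cv2.imread('pics/scene0.png'); d=cv2.imread('pics/side0.png')
def c(im,x,y,w,h,f): return cv2.resize(im[y:y+h,x:x+w],None,fx=f,fy=f,interpolation=cv2.INTER_CUBIC)
a=c(s,285,265,130,60,3); b=c(d,325,240,130,90,3)
cv2.imwrite('pics/bott.png',np.vstack([a,b]))
cv2.imwrite('pics/st1.png',c(s,155,295,140,110,5))
cv2.imwrite('pics/st2.png',c(d,250,325,120,100,6))
E
```

```text
(no output)
```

View pics/bott.png

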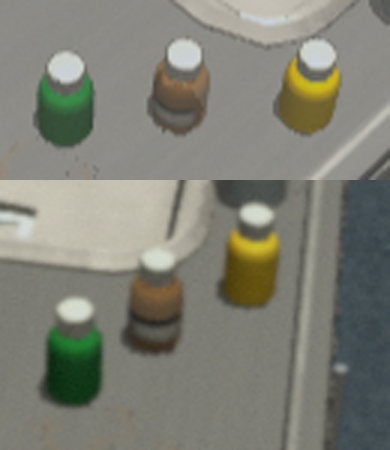

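View pics/st1.png

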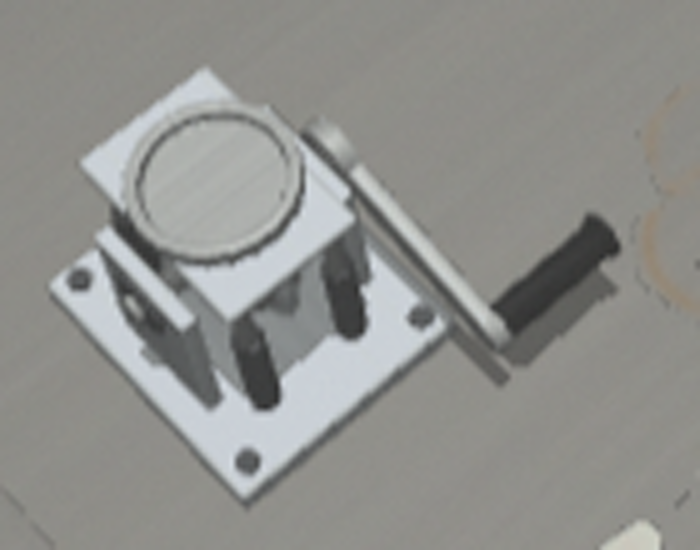

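View pics/st2.png

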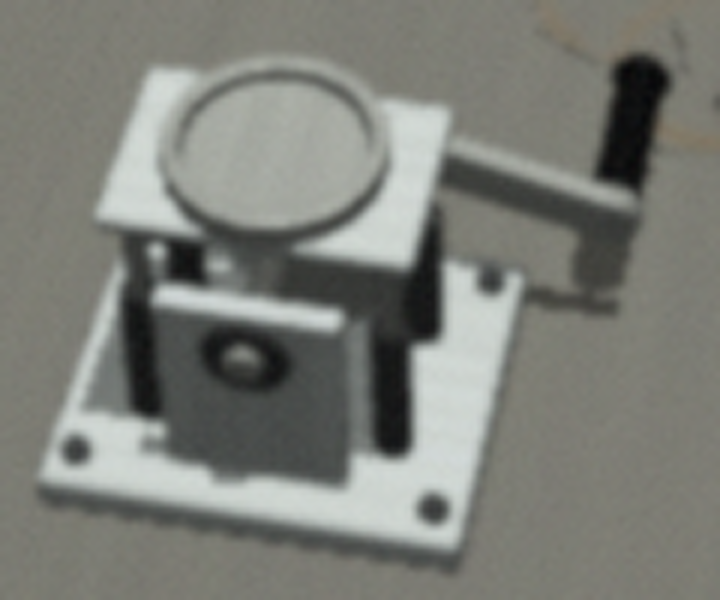

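The crop shows the brown bottle with a white cap and a light label band at about (345,292) in scene, clearly distinct from the green and yellow ones. The stage's dish is at about (197,331) in scene, and the black handle is at about (265,350). Next I'll triangulate from the two views.

```bash
cat > h.py <<'E'
import numpy as np, cv2
from station import arm, snapshot, camera_info
from scipy.spatial.transform import Rotation as Rn
def ray(ci,uv,pose=None):
    d=np.array([(uv[0]-ci['cx'])/ci['fx'],(uv[1]-ci['cy'])/ci['fy'],1.])
    if 'R' in ci:
        R=np.array(ci['R']);return -R.T@ci['t'],R.T@d
    T=np.array(ci['T_tool_cam']);p,q=pose;Rt=Rn.from_quat(q).as_matrix()
    return p+Rt@T[:3,3],Rt@T[:3,:3]@d
def onz(r,z): return r[0]+r[1]*(z-r[0][2])/r[1][2]
def tri(rs):
    A=0;b=0
    for o,d in rs:
        d=d/np.linalg.norm(d);P=np.eye(3)-np.outer(d,d);A=A+P;b=b+P@o
    x=np.linalg.solve(A,b);return x,[np.linalg.norm(np.cross(x-o,d/np.linalg.norm(d))) for o,d in rs]
def pose(): return np.array(arm.read_tool_pos()),np.array(arm.read_eef_rot())
E
cat > m.py <<'E'
from h import *
np.set_printoptions(precision=4,suppress=True)
S=camera_info('scene');D=camera_info('side')
f=lambda u,o,k:(o[0]+(u[0]+.5)/k-.5,o[1]+(u[1]+.5)/k-.5)
def both(n,a,b,ks=((155,295),5),kd=((250,325),6),z=None):
    ra=ray(S,f(a,*ks));rb=ray(D,f(b,*kd));x,e=tri([ra,rb]);print(n,x,max(e),*( [onz(ra,z)[:2],onz(rb,z)[:2]] if z is not None else []));return x
both('rim',(213,181),(274,145),z=.116)
A=both('c -x?',(50,287),(42,483),z=.014)
B=both('bottom',(247,495),(460,548),z=.014)
C=both('right',(447,322),(525,265),z=.014)
print(np.linalg.norm(A-B),np.linalg.norm(B-C),(A+C)/2, 'yaw-y dir',np.arctan2(*(A-B)[1::-1]),np.arctan2(*(C-B)[1::-1]))
both('h in',(505,318),(620,185));both('h out',(602,235),(640,78))
both('cap',(185,50),(158,80),((285,265),3),((325,240),3),z=.078)
both('tweez?',(0,0),(0,0),((305,365),1),((393,350),1),z=.0)
for n,u in [('green',(307,286)),('yellow',(389,283))]: print(n,onz(ray(S,u),.078))
print('big',onz(ray(S,(257,189)),.138), 'jar',onz(ray(S,(427,249)),.065))
E
python3 m.py
```

```text
rim [0.5511 0.2638 0.1142] 0.0004029375225132559 [0.5505 0.264 ] [0.5502 0.2657]
c -x? [0.614  0.3173 0.012 ] 0.0008873699781876708 [0.6138 0.3172] [0.6126 0.3193]
bottom [0.487  0.3155 0.012 ] 0.0013147801888299523 [0.4875 0.3152] [0.4856 0.3179]
right [0.4861 0.2141 0.0202] 0.0004962366912788737 [0.4893 0.2122] [0.4866 0.2093]
0.1269963998257978 0.10173438166401436 [0.55   0.2657 0.0161] yaw-y dir 0.01380048668995599 -1.5801268673849485
h in [0.4575 0.2054 0.0533] 0.00011927380850141821
h out [0.4601 0.1522 0.0464] 0.0007839076358243277
cap [ 0.4459 -0.0393  0.0759] 0.0022538708979788122 [ 0.4473 -0.0395] [ 0.4438 -0.0344]
tweez? [0.3908 0.1347 0.0107] 0.004238099313009667 [0.3985 0.1287] [0.3877 0.1282]
green [0.4964 0.0276 0.078 ]
yellow [ 0.3821 -0.1004  0.078 ]
big [ 0.7312 -0.0457  0.138 ] jar [ 0.3869 -0.2381  0.065 ]
```

```bash
cat >> h.py <<'E'
def down(jx,jy):
    x=np.array([0,0,-1.]);y=np.array([jx,jy,0.])/np.hypot(jx,jy);z=np.cross(x,y)
    return Rn.from_matrix(np.c_[x,y,z]).as_quat()
E
python3 - <<'E'
from h import *
np.set_printoptions(precision=3,suppress=True)
print(Rn.from_quat(arm.read_eef_rot()).as_matrix())
b=(.446,-.0385)
for s in(1,-1):
    for a in ((-.75,.6),(-1,.3),(-.5,.9),(0,1),(.6,.75)):
        q=down(s*a[0],s*a[1]); print(s,a,arm.ik([*b,.2],q),arm.ik([*b,.095],q), arm.ik([.55,.264,.3],q) is not None)
for s in(1,-1):
    q=down(s,0);print(s,[arm.ik(p,q) for p in([.459,.172,.15],[.459,.172,.1],[.55,.172,.22])])
E
```

```text
[[-0.001  0.263 -0.965]
 [ 0.002 -0.965 -0.263]
 [-1.    -0.002  0.   ]]
1 (-0.75, 0.6) [ 0.76   0.734 -1.15   2.088  0.875  0.921  1.571] [ 0.723  0.999 -1.153  2.165  1.247  0.945  1.254] True
1 (-1, 0.3) [ 0.76   0.734 -1.15   2.088  0.875  0.921  1.954] [-0.203  0.704  0.359  2.192 -0.706  0.358 -2.683] True
1 (-0.5, 0.9) [ 0.76   0.734 -1.15   2.088  0.875  0.921  1.182] [ 0.541  0.806 -0.777  2.17   1.063  0.618  1.049] True
1 (0, 1) [ 0.532  0.557 -0.719  2.094  0.576  0.694  1.001] [ 0.328  0.71  -0.431  2.176  0.761  0.406  0.845] True
1 (0.6, 0.75) [ 0.45   0.526 -0.592  2.096  0.478  0.653  0.429] [ 0.245  0.691 -0.307  2.179  0.593  0.352  0.337] True
-1 (-0.75, 0.6) [ 0.223  0.477 -0.26   2.103  0.215  0.586 -0.864] [ 0.091  0.674 -0.079  2.183  0.174  0.29  -0.812] True
-1 (-1, 0.3) [ 0.281  0.485 -0.343  2.101  0.282  0.598 -0.552] [ 0.125  0.676 -0.13   2.182  0.278  0.298 -0.534] True
-1 (-0.5, 0.9) [ 0.164  0.471 -0.177  2.105  0.147  0.577 -1.181] [ 0.058  0.673 -0.03   2.184  0.066  0.285 -1.093] True
-1 (0, 1) [ 0.085  0.466 -0.067  2.107  0.056  0.57  -1.593] [ 0.007  0.674  0.045  2.186 -0.101  0.283 -1.432] True
-1 (0.6, 0.75) [-0.02   0.467  0.08   2.11  -0.067  0.567 -2.137] [-0.062  0.679  0.147  2.188 -0.323  0.294 -1.883] True
1 [array([-0.06 ,  0.651, -0.516,  2.029,  0.557,  0.601, -0.958]), array([-0.242,  0.704, -0.242,  2.063,  0.393,  0.418, -0.79 ]), array([ 0.091,  0.691, -0.714,  1.73 ,  0.548,  0.93 , -0.847])]
-1 [array([ 0.276,  0.901, -1.152,  2.02 ,  1.04 ,  0.981,  1.71 ]), array([ 0.265,  1.018, -1.153,  2.048,  1.194,  0.991,  1.592]), array([ 0.285,  0.869, -1.151,  1.724,  0.868,  1.153,  2.014])]
```

```bash
python3 - <<'E'
from h import *
np.set_printoptions(precision=4,suppress=True)
arm.movep([.446,-.0385,.24],down(.75,-.6))
p=pose();cv2.imwrite('pics/w1.png',snapshot('wrist'));print(arm.read_time(),p,arm.read_joint_positions())
np.savez('w1.npz',p=p[0],q=p[1])
E
```

```text
2.525 (array([ 0.4463, -0.0396,  0.24  ]), array([ 0.6377,  0.3054, -0.6376,  0.3058])) [ 0.2663  0.4132 -0.3111  2.0568  0.193   0.6984 -0.8455]
```

View pics/w1.png

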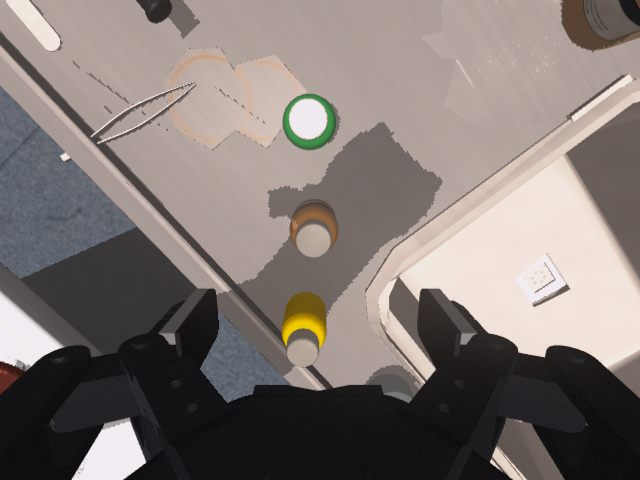

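The brown bottle's grey-white cap is at about (314,239), under the gripper, with green at (308,120) and yellow at (303,347). The jaws open left and right, clear of both.

```bash
python3 - <<'E'
from h import *
np.set_printoptions(precision=4,suppress=True)
im=cv2.imread('pics/w1.png');z=np.load('w1.npz');P=(z['p'],z['q'])
hsv=cv2.cvtColor(im,cv2.COLOR_BGR2HSV)[195:265,280:350]
body=((hsv[...,1]>110)).astype(np.uint8)
cap=((hsv[...,2]>110)&(hsv[...,1]<60)).astype(np.uint8); cap=cv2.morphologyEx(cap,cv2.MORPH_OPEN,np.ones((3,3)))
for n,m in(('body',body),('cap',cap)):
    k,l,st,c=cv2.connectedComponentsWithStats(m)
    for i in range(1,k):
        if st[i,4]>40: print(n,st[i]+[280,195,0,0,0],c[i]+[280,195])
ci=camera_info('wrist')
for u in((314,239),(314,238)): print(onz(ray(ci,u,P),.078))
# body bottom: top edge of brown ellipse as widest
E
```

```text
body [290 208  48  38 683] [314.1259 221.2958]
cap [ 280  195   70   70 3277] [316.9832 231.195 ]
[ 0.4464 -0.0368  0.078 ]
[ 0.4469 -0.0362  0.078 ]
```

```bash
python3 - <<'E'
from h import *
np.set_printoptions(precision=4,suppress=True)
arm.line_to([.446,-.0375,.090],velocity=.15)
print(pose()[0])
arm.move_gripper(0.0,effort=30); o=arm.read_opening();print('open',o,o*85,arm.read_ft_force())
cv2.imwrite('pics/w2.png',snapshot('wrist'))
arm.line_to([.446,-.0375,.26],velocity=.2)
P=pose();cv2.imwrite('pics/w3.png',snapshot('wrist'));cv2.imwrite('pics/s3.png',snapshot('side'))
print(arm.read_opening()*85,arm.read_ft_force(),arm.read_time(),P)
E
python3 -c "
import cv2,numpy as np
a=cv2.imread('pics/w3.png')[150:400,150:480];b=cv2.imread('pics/s3.png')[150:400,260:590]
cv2.imwrite('pics/c3.png',np.hstack([a,b]))"
```

```text
[ 0.4464 -0.0375  0.0905]
open 0.4573078730263591 38.87116920724053 [-1.3312 -0.764   5.5079]
38.92067899493171 [ 0.2853 -0.4384 -0.8968] 5.3167 (array([ 0.4452, -0.0376,  0.2591]), array([-0.6366, -0.3066,  0.6381, -0.3059]))
```

View pics/c3.png

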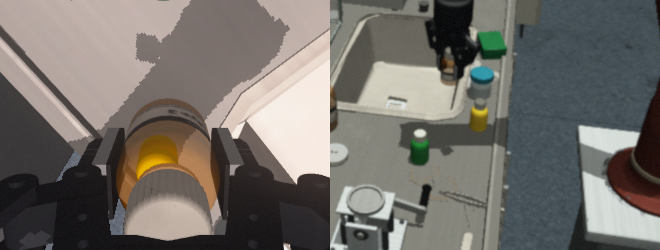

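```bash
python3 - <<'E'
from h import *
np.set_printoptions(precision=4,suppress=True)
arm.line_to([.49,.17,.30],velocity=.25)
p=pose();cv2.imwrite('pics/w4.png',snapshot('wrist'));print(arm.read_time(),p)
np.savez('w4.npz',p=p[0],q=p[1])
E
```

```text
6.3833 (array([0.4897, 0.168 , 0.2992]), array([-0.6367, -0.3051,  0.6386, -0.306 ]))
```

View pics/w4.png

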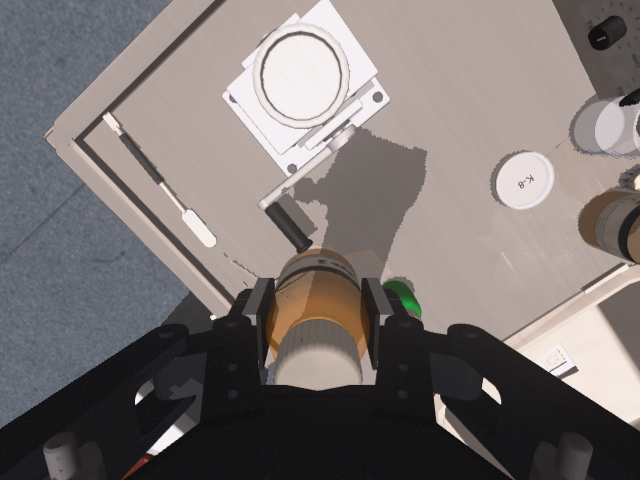

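The dish rim is at about (300,74), the handle runs from (268,206) to (305,247), and the bottle is held centred at about x=318.

```bash
python3 - <<'E'
from h import *
np.set_printoptions(precision=4,suppress=True)
im=cv2.imread('pics/w4.png');z=np.load('w4.npz');P=(z['p'],z['q']);ci=camera_info('wrist')
print('rim',onz(ray(ci,(300.5,74),P),.116))
# inner dark ring fit
g=cv2.cvtColor(im,cv2.COLOR_BGR2GRAY)[10:140,240:360]
for t in (120,150,180):
    m=(g<t).astype(np.uint8)
    cs,_=cv2.findContours(m,cv2.RETR_CCOMP,cv2.CHAIN_APPROX_NONE)
    for c in cs:
        if len(c)>150:
            e=cv2.fitEllipse(c); 
            if abs(e[0][0]-60)<20 and abs(e[0][1]-64)<25 and max(e[1])<125:print(t,len(c),np.array(e[0])+[240,10],e[1],onz(ray(ci,np.array(e[0])+[240,10],P),.116))
hi=onz(ray(ci,(268,206),P),.045);ho=onz(ray(ci,(303,246),P),.045);print(hi,ho,'yaw',np.arctan2((ho-hi)[0],-(ho-hi)[1]))
for u in((390,100),(222,97),(292,175)):print('plate',onz(ray(ci,u,P),.014))
E
```

```text
rim [0.5525 0.2636 0.116 ]
120 281 [300.8872  76.2312] (79.39317321777344, 87.37092590332031) [0.5518 0.2624 0.116 ]
150 368 [300.7704  76.1235] (79.44686126708984, 86.98652648925781) [0.5518 0.2625 0.116 ]
180 449 [300.7837  76.1156] (79.54029083251953, 86.95514678955078) [0.5518 0.2625 0.116 ]
[0.4585 0.2051 0.045 ] [0.4592 0.1522 0.045 ] yaw 0.013120811305711693
plate [0.6145 0.2081 0.014 ]
plate [0.4874 0.3139 0.014 ]
plate [0.4924 0.2127 0.014 ]
```

```bash
python3 - <<'E'
from h import *
np.set_printoptions(precision=4,suppress=True)
x,y=.5512,.2636
arm.line_to([x,y,.30],velocity=.2)
arm.line_to([x,y,.225],velocity=.12);arm.pause(.2);print(pose()[0],arm.read_ft_force())
arm.line_to([x,y,.2015],velocity=.05);arm.pause(.3)
print(pose()[0],arm.read_ft_force())
cv2.imwrite('pics/s5.png',snapshot('side')); cv2.imwrite('pics/sc5.png',snapshot('scene')); print(arm.read_time())
E
python3 -c "
import cv2,numpy as np
a=cv2.imread('pics/sc5.png')[250:400,140:290];b=cv2.imread('pics/s5.png')[270:420,230:380]
cv2.imwrite('pics/c5.png',cv2.resize(np.hstack([a,b]),None,fx=2.6,fy=2.6,interpolation=2))"
```

```text
[0.5516 0.2638 0.226 ] [ 0.1301 -0.2456 -0.576 ]
[0.5512 0.2636 0.2013] [-0.5677  0.2489 -0.2653]
9.0833
```

View pics/c5.png

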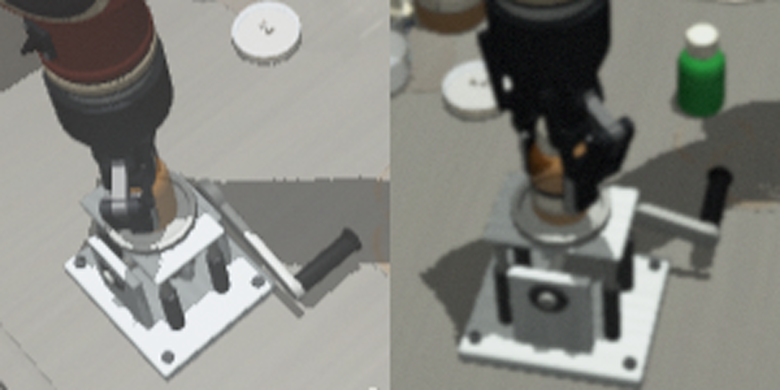

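Both views show the bottle inside the dish rim and still held. Now I'll release it and back off straight up.

```bash
python3 - <<'E'
from h import *
np.set_printoptions(precision=4,suppress=True)
x,y=.5512,.2636
arm.move_gripper(.8,effort=30);arm.pause(.15)
arm.line_to([x,y,.31],velocity=.12)
arm.line_to([.49,.17,.31],velocity=.25);arm.pause(.3)
p=pose();im=snapshot('wrist');cv2.imwrite('pics/w6.png',im);np.savez('w6.npz',p=p[0],q=p[1])
a=snapshot('scene')[250:400,140:290];b=snapshot('side')[270:420,230:380]
cv2.imwrite('pics/c6.png',np.vstack([cv2.resize(np.hstack([a,b]),None,fx=2.1333,fy=2.1333,interpolation=2),im[:270]]))
print(arm.read_time(),p)
E
```

```text
11.7333 (array([0.4902, 0.171 , 0.3098]), array([ 0.6371,  0.307 , -0.6371,  0.3065]))
```

View pics/c6.png

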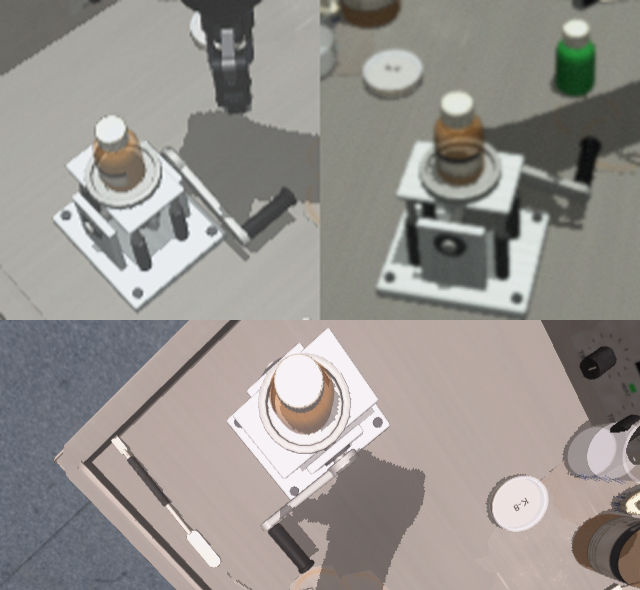

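```bash
python3 - <<'E'
from h import *
np.set_printoptions(precision=4,suppress=True)
z=np.load('w6.npz');P=(z['p'],z['q']);ci=camera_info('wrist')
print('cap wrist',onz(ray(ci,(299,57),P),.188),'rim',onz(ray(ci,(304.5,82),P),.116))
S=camera_info('scene');D=camera_info('side')
print(tri([ray(S,(140+112/2.133,250+126/2.133)),ray(D,(230+(457-320)/2.133,270+103/2.133))]))
# feasibility of lever arcs
for s in(1,-1):
  q=down(s,.013*s); r=[]
  for th in np.linspace(0,1.83,10):
    a=th-np.radians(15); c=np.array([.5512,.2636,.07]);yaw=.013
    d=np.array([-.095*np.cos(a),-.090]);dx=np.cos(yaw)*d[0]-np.sin(yaw)*d[1];dy=np.sin(yaw)*d[0]+np.cos(yaw)*d[1]
    j=arm.ik([c[0]+dx,c[1]+dy,.07+.095*np.sin(a)+.054],q); r.append(j is not None)
  print(s,r)
E
```

```text
cap wrist [0.5525 0.2632 0.188 ] rim [0.5528 0.2634 0.116 ]
(array([0.5516, 0.26  , 0.1852]), [np.float64(0.0016914534109575391), np.float64(0.0016914534109573017)])
1 [True, True, True, True, True, True, True, True, True, True]
-1 [True, True, True, True, True, True, True, True, True, True]
```

```bash
python3 - <<'E'
from h import *
np.set_printoptions(precision=4,suppress=True)
S=camera_info('scene');D=camera_info('side')
f=lambda u,o,k:(o[0]+(u[0]+.5)/k-.5,o[1]+(u[1]+.5)/k-.5)
for u in((235,315),(355,210),(80,162),(205,67)): print(onz(ray(S,f(u,(155,295),5)),.107))
for u in((405,268),(452,105),(95,218)): print('d',onz(ray(D,f(u,(250,325),6)),.107))
E
```

```text
[0.5053 0.2904 0.107 ]
[0.5082 0.2313 0.107 ]
[0.5974 0.2931 0.107 ]
[0.5979 0.2332 0.107 ]
d [0.505  0.2958 0.107 ]
d [0.5046 0.2321 0.107 ]
d [0.5962 0.2948 0.107 ]
```

```bash
python3 - <<'E'
from h import *
np.set_printoptions(precision=4,suppress=True)
q=down(1,.013)
arm.move_gripper(.55,effort=40)
arm.movep([.460,.1733,.20],q);arm.pause(.2)
p=pose();cv2.imwrite('pics/w7.png',snapshot('wrist'));print(p,arm.read_joint_positions(),arm.read_time())
np.savez('w7.npz',p=p[0],q=p[1])
E
```

```text
(array([0.4616, 0.1738, 0.2018]), array([ 0.4987,  0.5019, -0.4958,  0.5035])) [-0.0902  0.5521 -0.4623  1.9826  0.3793  0.6868 -0.778 ] 12.8583
```

View pics/w7.png

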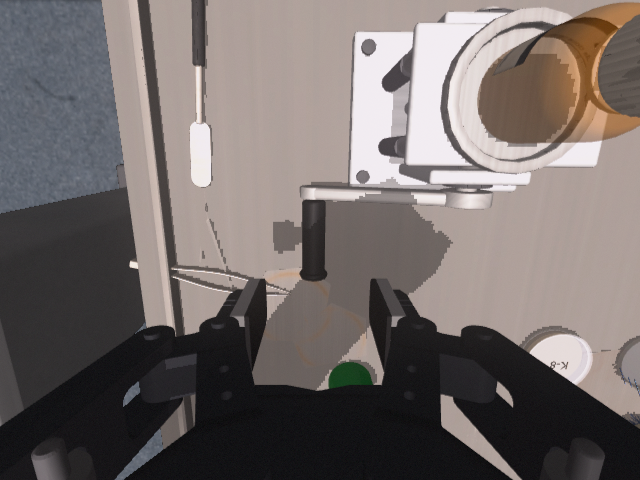

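The handle spans rows 200–280 at column 314, lined up between the fingers. The flange is at the lower (outer) end, and the bottle is standing in the dish at upper right.

```bash
python3 - <<'E'
from h import *
np.set_printoptions(precision=4,suppress=True)
z=np.load('w7.npz');P=(z['p'],z['q']);ci=camera_info('wrist')
a=onz(ray(ci,(314,200),P),.053);b=onz(ray(ci,(313.5,278),P),.049);print(a,b)
x=(a+b)[0]/2; y=.1735
arm.line_to([x,y,.130],velocity=.15,ori=down(1,.013));
arm.line_to([x,y,.0985],velocity=.08);arm.pause(.2);print(pose()[0],arm.read_ft_force())
arm.move_gripper(0,effort=50);arm.pause(.2);print(arm.read_opening()*85,pose()[0],arm.read_ft_force(),arm.read_time())
cv2.imwrite('pics/w8.png',np.vstack([snapshot('wrist')[150:400,150:480],cv2.resize(snapshot('side')[290:410,260:420],(330,248))]))
E
```

```text
[0.4603 0.206  0.053 ] [0.4603 0.1496 0.049 ]
[0.4606 0.1736 0.099 ] [ 0.3363 -1.0777  0.2968]
14.515654504956569 [0.4596 0.1734 0.0985] [-3.7617 -0.4093  4.2291] 14.8083
```

View pics/w8.png

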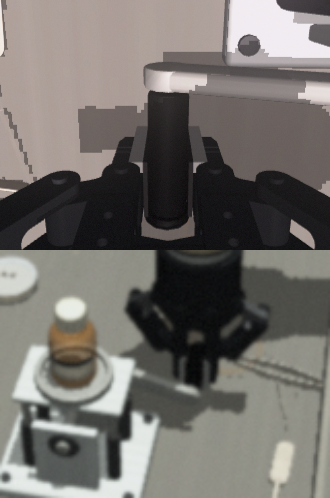

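```bash
python3 - <<'E'
from h import *
np.set_printoptions(precision=4,suppress=True)
x0,y0,z0=.4600,.1735,.0985;yaw=.013;a0=np.radians(15)
def tgt(th):
    a=th-a0;f=.095*(np.cos(a0)-np.cos(a));return [x0+f*np.cos(yaw),y0+f*np.sin(yaw),z0+.095*(np.sin(a)+np.sin(a0))]
import sys
for i,th in enumerate(np.linspace(0,1.83,11)[1:]):
    arm.line_to(tgt(th),velocity=.06)
    F=np.array(arm.read_ft_force());p=pose()[0]
    print(round(th,2),p-tgt(th),F,round(arm.read_opening()*85,1))
    if np.linalg.norm(F)>30: print('STOP');break
    if i==4: cv2.imwrite('pics/mid.png',snapshot('side'))
arm.pause(.4);print(pose()[0],tgt(1.83),arm.read_ft_force(),arm.read_time())
for n in('scene','side','wrist'): cv2.imwrite(f'pics/{n}9.png',snapshot(n))
E
python3 -c "
import cv2,numpy as np
a=cv2.imread('pics/scene9.png')[240:390,140:290];b=cv2.imread('pics/side9.png')[260:410,230:380]
cv2.imwrite('pics/c9.png',np.vstack([cv2.resize(np.hstack([a,b]),None,fx=2.1333,fy=2.1333,interpolation=2),cv2.imread('pics/wrist9.png')[100:380]]))"
```

```text
0.18 [-0.0005 -0.0001  0.    ] [-3.8133  1.9038 -4.0702] 14.2
0.37 [-0.0006 -0.0001  0.0008] [-4.8684  1.6921 -2.9282] 14.3
0.55 [-0.0004 -0.0001  0.0011] [-5.687   1.2006 -2.1809] 14.1
0.73 [-0.0003 -0.0002  0.0012] [-5.5735  0.8263 -1.5713] 14.2
0.92 [-0.0002 -0.0002  0.0013] [-5.2195 -0.5307 -0.0703] 14.7
1.1 [-0.0001 -0.0004  0.0011] [-5.8202 -0.4852 -0.1902] 14.7
1.28 [-0.0002 -0.0005  0.0009] [-6.47   -0.6596  2.0389] 14.3
1.46 [-0.0002 -0.0007  0.0007] [-6.6303 -0.1934  4.637 ] 14.0
1.65 [ 0.0001 -0.0008  0.0007] [-6.0131 -3.2749  5.6147] 14.0
1.83 [ 0.0005 -0.001   0.0006] [-3.9531 -3.2191  6.011 ] 14.0
[0.5517 0.1737 0.2187] [np.float64(0.5515086278643526), np.float64(0.17468967918158557), np.float64(0.21808748924254212)] [-3.7254 -3.854   5.4042] 19.775
```

View pics/c9.png

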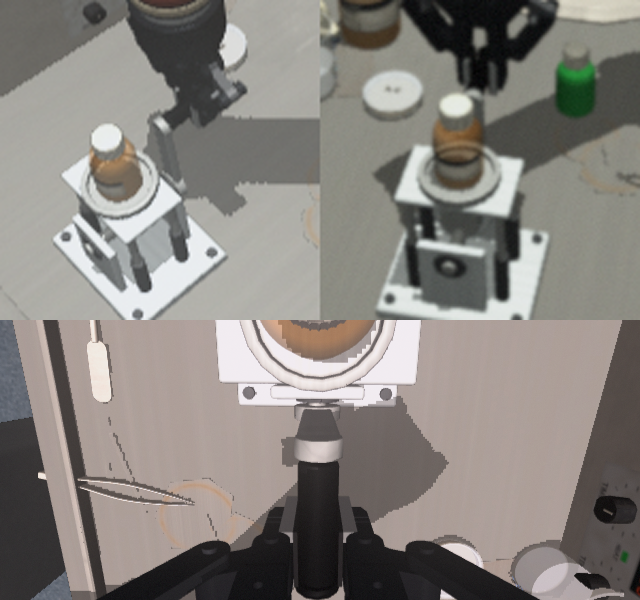

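```bash
python3 - <<'E'
from h import *
np.set_printoptions(precision=4,suppress=True)
S=camera_info('scene');D=camera_info('side');k=2.1333
print('rim now',tri([ray(S,(140+119/k,240+184/k)),ray(D,(230+139.5/k,260+171/k))]))
print('cap now',tri([ray(S,(140+106/k,240+136/k)),ray(D,(230+137/k,260+105/k))]))
a=cv2.imread('pics/scene9.png')[270:390,140:290]
b=cv2.imread('pics/side9.png')
print(arm.read_ft_force(),arm.read_opening(),arm.read_time())
E
```

```text
rim now (array([0.5492, 0.2647, 0.1362]), [np.float64(0.00027771311209416025), np.float64(0.00027771311209433014)])
cap now (array([0.5497, 0.263 , 0.2089]), [np.float64(0.0015715707579881967), np.float64(0.0015715707579879888)])
[-4.146  -3.4459  5.7078] 0.16452135818189262 19.925
```

View pics/scene9.png

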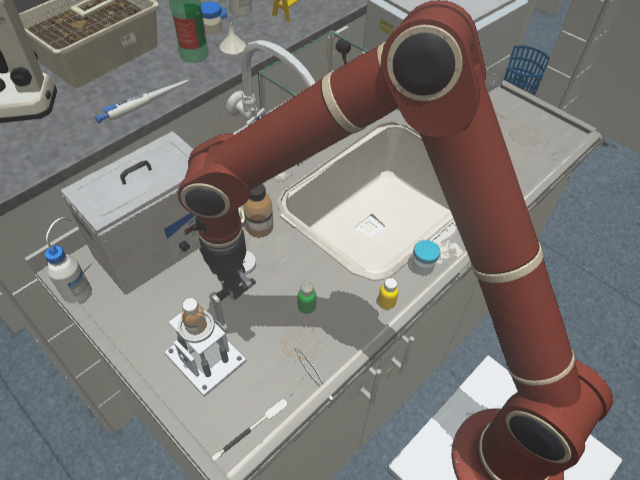

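The dish rim is up from 0.114–0.116 m to 0.136 m, which matches the 20.6 mm lift. The bottle stands upright in the dish at about (195,318), and the other things are where they were. I'll hand in while holding.

```bash
python3 -c "
from station import arm,ticket
print(ticket.finish_job())"
```

```text
the job is handed in; nothing more can be done
None
```

I stood the small brown bottle in the dish with the stage down and let go. Then I turned the lever up by its handle along its arc and handed the job in at about 20 s, still holding it. The hand-in reports no verdict, so the results below are my own checks.

- **Bottle:** after release, and again after the lift, the cap's centre was within about 2–4 mm of the dish's centre in the camera views. The bottle looked upright and nothing touched it.
- **Lever and stage:** the TCP ended within about 1 mm of the computed straight-up pose. The dish rim measured 0.136 m, against the expected 0.1366 m.
- **Grip:** the jaws read 14 mm on the 16 mm handle, commanded with a 50 N grip. The wrist force was about 8 N.
- **Other things:** none of those in view at the end looked moved. I judged this by eye, and the petri dish and slide box were partly or fully hidden by the arm.
- **Disagreement:** the wrist and fixed cameras disagreed by 1–3 mm on the dish and cap positions, within what calibration error and hand-picked pixels would give.

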